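# Gauge the punched nut blanks

## Task

Take the bronze plug gauge from its oak stand and feel with it which of the three square iron nut blanks on the bench is punched to size right through: in that one the plug goes fully home, collar down on the iron, while in a tight one it sticks part way and must not be forced. Press only gently, put the gauge back in its stand, set the blank that passes flat in the open latch box, and leave the tight blanks and everything else lying where they are.

Things in the scene. Friction and masses are not known exactly. Their poses are not given: they have to be found in the camera images.
- gauge_grip (a point): Bronze plug gauge, 90 mm tall with its 5 mm end cap, 0.28 kg; it starts upright in the oak stand, plug down. This point is the middle of its square handle (18 x 18 mm, 58 mm long; its faces look along this frame's x and y; z points up the axis). Below the handle is a round collar 36 mm wide and 5 mm thick, its underside 34 mm below this point; the plug hangs below the collar.
- gauge_tip (a point): The centre of the flat nose end of the gauge's plug, on the gauge's axis 56 mm below the middle of the handle. The plug is round, 22 mm in diameter and 22 mm long from collar to end; its last 6 mm narrow to a flat 14 mm nose.
- stand_hole (a point): Oak gauge stand, a block 80 x 80 x 40 mm tall, fixed to the bench. This point is the centre of the mouth of its round upright hole, level with the block's top, 40 mm above the bench; the hole is 26 mm wide and 30 mm deep, so that the plug hangs in it with the collar resting on the block.
- blank_a_mid (a point): One of three square forged iron nut blanks, 42 x 42 x 25 mm tall, about 0.27 kg, lying loose and flat on the bench with its one hole upright. This point is the centre of the block, 12.5 mm above the bench; x and y are square to its sides. The hole is hand punched: its middle lies up to 3.5 mm off the middle of the block, in a direction not known.
- blank_b_mid (a point): Another of the three nut blanks, same outside and same point as blank_a_mid. In all three the hole is about 23 mm wide at the top, with a 1.5 mm chamfer. In one it stays 23 mm wide right through; in the other two it draws in to 18 mm at 7 to 14 mm below the top, so that the plug stops with 10 to 17 mm of its 22 mm inside.
- blank_c_mid (a point): Another of the three nut blanks, same outside and same point as blank_a_mid. Neither names nor places tell which of the three is punched to size right through: it has to be found with the gauge.
- box_floor (a point): Wooden latch box with iron hasp, fixed to the bench, standing open: outside 220 mm (own x) x 180 mm (own y) x 75 mm tall, walls and floor 10 mm thick. This point is the centre of the inner floor, 10 mm above the bench. The lid is thrown right over on the +y side and slopes from the rim down to the bench.
- nail_1_mid (a point): A heavy black iron nail, 130 mm long, 9 mm thick, lying on the bench; leave alone. The point is its middle.
- nail_2_mid (a point): A heavy black iron nail as nail_1; leave alone.
- nail_3_mid (a point): A heavy black iron nail as nail_1; leave alone.
- crock_mid (a point): Tan stoneware crock, 108 mm wide, 118 mm tall, standing on the bench; leave alone. The point is its middle.
- wrench_mid (a point): Steel scroll wrench, a 300 mm bar 16 mm thick with two prongs at one end (own +x), lying on the bench; leave alone. The point is the middle of the bar.
- nail_gauge_mid (a point): Flat bronze horseshoe nail gauge plate with a row of small holes, 120 x 36 x 5 mm, lying on the bench; leave alone. The point is its middle.
- hammer_grip (a point): Hand hammer, 260 mm long, wooden handle and iron head, lying on the bench; leave alone. The point is on its handle.
Not all that is in view belongs to the job. Leave any blue or turquoise look-alike of the part that bears blank_b_mid alone. Of the things that look like the part that bears gauge_grip, the larger one is meant.

How it is judged:
By the outcome, as a careful person would: the job done as asked, in the order asked, and still so for the second after the job is handed in, with the robot touching nothing.
It also fails if it takes over 72 s, if anything falls off the work surface, if the arm or the gripper's body presses on something with over 40 N, if the wrist force passes 120 N, or if a joint passes its speed limit or range.

## Robot

A 7-joint arm with a two-finger parallel gripper is mounted at the origin on the work surface. World frame = base frame: x ahead of the robot, y to its left, z up, the work surface at z = 0. Lengths are in mm, angles in rad, forces in N, time in s.
With the tool pointing down it reaches from about 425 to 1025 mm from the base axis. Payload 3.6 kg.
Tool frame: the origin (TCP) lies between the finger pads; the fingertips stand 22 mm ahead of it and the grasp point (between the pads) lies 3 mm ahead of it; x points along the fingers, y is the direction in which the jaws open and shut, and the axes are right-handed (so a half turn about x gives the same grasp; the last joint's range is limited). The gripper opens to 85 mm and grips with 20 to 120 N. Pads are 22 mm wide; open, the fingers measure 114 mm over their backs; the gripper's body (76 mm by 85 mm) begins 54 mm behind the grasp point. The pads swing forward as they close: fully open they stand 13 mm farther back than shut.
Start: joints at [-1.442, 0.591, 0.048, 1.609, -0.033, 0.943, -0.034], TCP at [160.191, 707.084, 253.302] pointing down, gripper open.
Joint ranges: [-2.69, 2.69], [-0.47, 2.24], [-1.27, 1.36], [0.19, 2.51], [-1.53, 4.68], [0.08, 2.07], [-3.09, 3.09]. Speed limits (rad/s): [2.57, 2.57, 3.14, 3.14, 3.14, 3.14, 3.14].

## Interface

Orientations are given as [roll, pitch, yaw] about the fixed x, y, z axes, in that order (R = Rz(yaw) Ry(pitch) Rx(roll)).
In Python, from bench import r gives the robot as it stands.
- The arm moves only by the shell command python3 -m jog 'ROWS' [OPENING]. ROWS is a JSON object of lists of equal length, an entry for each row: "dp": the shift along the tool's x, y, z scaled (see below), a list of three; "delta_rot": the turn, a rotation vector about the tool's x, y, z scaled (see below), a list of three. In form: {"dp": [[x, y, z], ...], "delta_rot": [[rx, ry, rz], ...]}. A call has 1 to 12 rows; each row is the pose to reach, as a shift and turn from the pose measured when the call began, along the tool's axes at that moment, turning the shorter way round; what a row does not reach only later rows make up. The controller multiplies each number of a shift by 0.2 m and each number of a turn by pi rad. A row lasts 1/12 s, in which the tool goes at most 41.7 mm and 7.16 degrees, less where a joint would pass 70% of its speed; a pose out of reach is approached as far as the arm can. A call with a number of a shift or a turn outside -1 to 1 is refused whole. A call with a gripper value outside its range is refused whole. OPENING is the closure, from -1 (fully open) to 1 (shut), so that 0 is half open, set as the call begins (- or left out, the last holds). The fingers move at their own pace and stop on an object; the grip force is fixed at half the most. Time passes only in rows, so rows that repeat a pose let the fingers close. It gives the time, the measured TCP pose, the force and the opening at its end, in the units of the state.
- r.get_obs(): the state, without advancing time (a new reading comes with each control period).
- r.camera(name): name is "scene" or "top" or "wrist"; returns a dict with "color" (400x640x3 uint8, red, green, blue), "z_map" (400x640 float32, mm along the optical axis (not along the pixel's ray), 0 where there is no reading), "fx", "fy", "cx", "cy" (pixels), "extrinsics" (4x4, takes a point from world to camera coordinates); the wrist camera has in their place "tool_from_camera" (4x4, takes a point from camera to tool coordinates, whose origin is the TCP and whose axes are the tool frame's). Camera axes: x right, y down, z forward; pixel columns grow to the right and rows downward; lengths in mm; the calibration is good to about 2 mm. A picture is of the moment at which its call begins: read the wrist's pose just before it.
- r.hand_in(): hands the job in, once; it reports no verdict.
The state is a dict: "time": time; "joint_positions": joint angles; "qd": joint speeds; "joint_efforts": joint torques, N m; "tool_pos": TCP position; "orientation": TCP orientation; "force": force on the tool from outside, world axes, zero at the start; "ft_torque": the same for the moment, N m; "gripper_width": finger opening in mm.
Only numpy, scipy, OpenCV 4.12 (cv2) and the standard library are available. Lean on these libraries where they do the work, as an engineer would, in place of code of your own. Each camera call takes 0.05 s, during which the arm holds its last target.

## Working session

There is one attempt and no reset: what is moved stays moved. The work goes in short steps, Python scripts to look and compute and a shell command to move; the robot and the scene stay as the last step left them, time stands still between calls to the robot, and variables do not carry over. Pictures are saved under pics/ and viewed, and the job is handed in when it is done.

```bash
ls; mkdir -p pics; python3 - <<'E'
from bench import r
import cv2, numpy as np, pickle
o=r.get_obs(); print(o)
for n in ["scene","top"]:
    c=r.camera(n); pickle.dump(c,open(f"{n}0.pkl","wb"))
    cv2.imwrite(f"pics/{n}0.png",c["color"][:,:,::-1]); print(n,c["fx"],c["fy"],c["cx"],c["cy"],c["extrinsics"])
E
```

```text
pics
{'time': 0.0, 'joint_positions': array([-1.44150266,  0.59208925,  0.04829873,  1.60985084, -0.03329947,
        0.94272437, -0.03369703]), 'qd': array([ 9.97355069e-04,  1.14052243e-03,  9.27545167e-05, -1.10166472e-04,
       -3.68694429e-04, -3.05256079e-04,  1.23045165e-04]), 'joint_efforts': array([-8.26154155e-05, -5.48690414e+01,  1.54621594e+00, -1.98121011e+01,
        9.33732139e-03,  8.58935789e-03, -2.64765852e-06]), 'tool_pos': array([160.00732382, 706.30476751, 252.15173843]), 'orientation': array([-1.51522194,  1.56852925, -1.73793163]), 'force': array([ 0.01758467, -0.36682745,  0.60158876]), 'ft_torque': array([ 0.02769919, -0.00234392, -0.04694196]), 'gripper_width': 85.57676456954783}
scene 475.11165133259766 475.11165133259766 315.6440872243806 198.76799162274438 [[ 1.27394117e-01  9.91845921e-01  3.52243781e-03 -3.67836099e+01]
 [ 8.24009407e-01 -1.03858913e-01 -5.56975604e-01 -3.69442898e+02]
 [-5.52068145e-01  7.38579372e-02 -8.30521384e-01  1.47810645e+03]
 [ 0.00000000e+00  0.00000000e+00  0.00000000e+00  1.00000000e+00]]
top 410.2711008550373 410.2711008550373 316.3741397769358 200.61238099036248 [[ 2.00258202e-02 -9.99798511e-01  1.37964746e-03 -2.24313787e+01]
 [-9.87717300e-01 -1.99976776e-02 -1.54966538e-01  5.21847683e+02]
 [ 1.54962904e-01  1.74063036e-03 -9.87918756e-01  1.06560612e+03]
 [ 0.00000000e+00  0.00000000e+00  0.00000000e+00  1.00000000e+00]]
```

View pics/scene0.png

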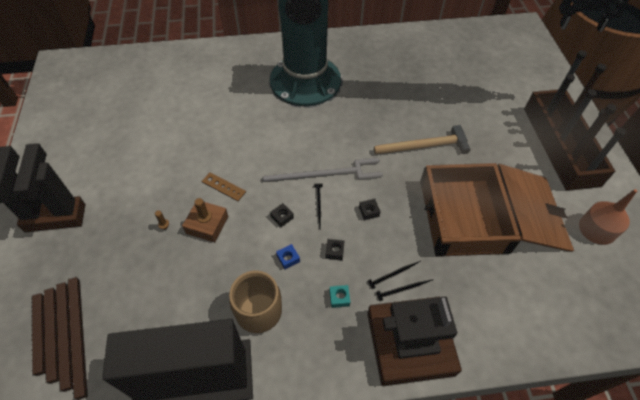

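View pics/top0.png

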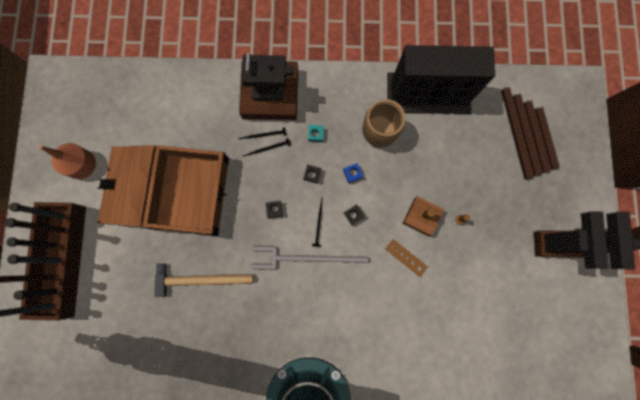

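```bash
cat > h.py <<'E'
import numpy as np, cv2, pickle
from scipy.spatial.transform import Rotation as R
def world(c,wT=None):
    """point map HxWx3 in world"""
    z=c["z_map"].astype(float); h,w=z.shape
    u,v=np.meshgrid(np.arange(w),np.arange(h))
    p=np.stack([(u-c["cx"])/c["fx"]*z,(v-c["cy"])/c["fy"]*z,z],-1)
    M=np.linalg.inv(c["extrinsics"]) if wT is None else wT
    return p@M[:3,:3].T+M[:3,3]
def toolT(o):
    T=np.eye(4);T[:3,:3]=R.from_euler("xyz",o["orientation"]).as_matrix();T[:3,3]=o["tool_pos"];return T
E
python3 - <<'E'
from h import *
for n,b in (("top",(90,90,500,290)),("scene",(140,120,580,320))):
    c=pickle.load(open(n+"0.pkl","rb"))
    im=c["color"][b[1]:b[3],b[0]:b[2],::-1]
    im=cv2.convertScaleAbs(cv2.resize(im,None,fx=800/im.shape[1],fy=800/im.shape[1],interpolation=cv2.INTER_CUBIC),alpha=1.5,beta=10)
    cv2.imwrite(f"pics/{n}0z.png",im)
    W=world(c); print(n,(c["z_map"]==0).mean())
    if n=="top":
        for nm,p in dict(blkL=(275,210),blkU=(312,174),blkR=(355,215),blue=(354,173),teal=(316,133),stand=(424,216),gauge=(431,213),small=(463,219),crock=(384,120),box=(188,190),bench=(330,230)).items():
            print(nm,np.round(W[p[1],p[0]],1))
E
```

```text
top 0.004046875
blkL [500.1 103.2  -2.9]
blkU [604.1   2.    1.4]
blkR [ 490.  -119.9    2.3]
blue [ 608.8 -116.2    4.1]
teal [ 7.252e+02 -6.800e+00 -6.000e-01]
stand [ 483.  -294.4   67. ]
gauge [ 485.8 -301.2  108.7]
small [ 478.6 -400.5   55.1]
crock [ 765.7 -201.2    6.4]
box [549.6 345.7  10.3]
bench [446.9 -51.1   1.9]
scene 0.00401953125
```

View pics/top0z.png

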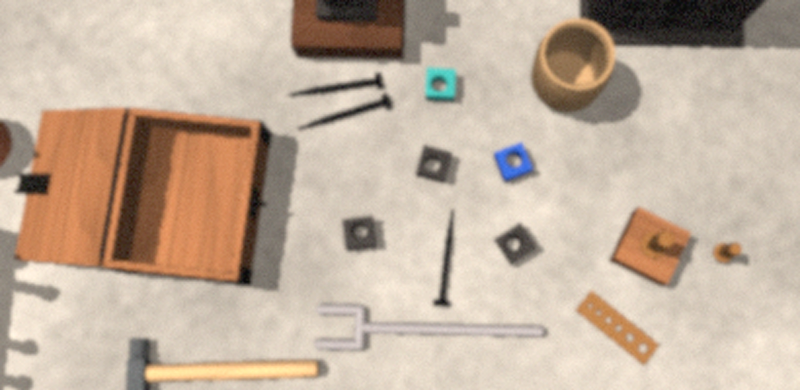

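View pics/scene0z.png

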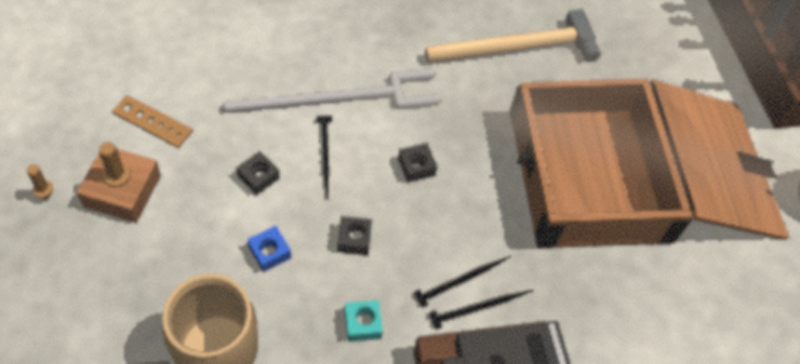

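```bash
cat >> h.py <<'E'
def rect(P):
    (c,s,a)=cv2.minAreaRect(P.astype(np.float32)); return np.round(c,1),np.round(s,1),round(a,1)
E
python3 - <<'E'
from h import *
for n in ("top","scene"):
    c=pickle.load(open(n+"0.pkl","rb")); W=world(c).reshape(-1,3)
    print(n)
    def sel(cx,cy,r,z0,z1):
        m=(abs(W[:,0]-cx)<r)&(abs(W[:,1]-cy)<r)&(W[:,2]>z0)&(W[:,2]<z1); return W[m]
    for nm,a in dict(L=(500,103,40,14,36),U=(604,2,40,14,36),R=(490,-120,40,14,36),stand=(480,-295,70,33,48),handle=(480,-295,60,65,130),box=(550,340,150,66,85)).items():
        P=sel(*a); print(nm,len(P),"med",np.round(np.median(P,0),1),rect(P[:,:2]), "z95",np.round(np.percentile(P[:,2],95),1))
    P=sel(400,-300,25,-10,10) ;print("bench",P[:,2].mean(),P[:,2].std())
E
```

```text
top
L 210 med [498.6 106.1  24.5] (array([500.7, 104.7]), array([42.5, 42.5]), 8.0) z95 28.0
U 196 med [6.04e+02 4.00e-01 2.52e+01] (array([602.3,   1.4]), array([42.6, 42.6]), 74.9) z95 28.8
R 195 med [ 489.9 -117.7   24.7] (array([ 490.1, -115.4]), array([42. , 42.3]), 33.5) z95 28.4
stand 793 med [ 484.4 -297.6   40.2] (array([ 488.5, -302.5]), array([80.7, 81. ]), 64.7) z95 44.6
handle 91 med [ 486.  -299.5  105.8] (array([ 488.6, -302.4]), array([19.3, 18.6]), 58.5) z95 110.0
box 1904 med [545.  415.6  74. ] (array([543.7, 352.8]), array([213.3, 221.7]), 85.3) z95 78.0
bench 0.03504480900061949 2.3733211178719813
scene
L 262 med [500.5 109.   24.7] (array([501.6, 108. ]), array([44.9, 43. ]), 7.4) z95 28.5
U 275 med [608.2   2.9  25. ] (array([604.1,   4.6]), array([41.8, 45.1]), 76.3) z95 28.2
R 271 med [ 494.3 -113.6   24.9] (array([ 492.2, -112.2]), array([44. , 42.7]), 34.6) z95 28.6
stand 835 med [ 499.3 -291.8   40.5] (array([ 489.5, -298.9]), array([84.1, 82.9]), 64.2) z95 45.7
handle 154 med [ 494.3 -297.3   95.2] (array([ 491.4, -299.5]), array([20.8, 20.1]), 71.1) z95 109.6
box 2232 med [563.2 413.3  74.3] (array([546.7, 357. ]), array([217.1, 225.5]), 84.8) z95 78.2
bench 0.5783225217015106 2.115213288434223
```

```bash
python3 - <<'E'
from bench import r
from h import *
o=r.get_obs(); T=toolT(o); print(np.round(T,4))
c=r.camera("wrist"); print(c["tool_from_camera"],c["fx"],c["cx"],c["cy"]); cv2.imwrite("pics/w0.png",c["color"][:,:,::-1])
E
```

```text
[[-4.000000e-04  2.209000e-01  9.753000e-01  1.600103e+02]
 [-2.000000e-03  9.753000e-01 -2.209000e-01  7.063952e+02]
 [-1.000000e+00 -2.000000e-03  1.000000e-04  2.522595e+02]
 [ 0.000000e+00  0.000000e+00  0.000000e+00  1.000000e+00]]
[[-6.25858969e-04 -3.19058357e-01  9.47734864e-01 -1.19534364e+02]
 [ 9.99998865e-01  1.09929329e-03  1.03045378e-03 -1.13913911e+00]
 [-1.37061347e-03  9.47734433e-01  3.19057307e-01 -8.27482823e+01]
 [ 0.00000000e+00  0.00000000e+00  0.00000000e+00  1.00000000e+00]] 323.04829938416174 318.90730165614997 195.87751844390874
```

View pics/w0.png

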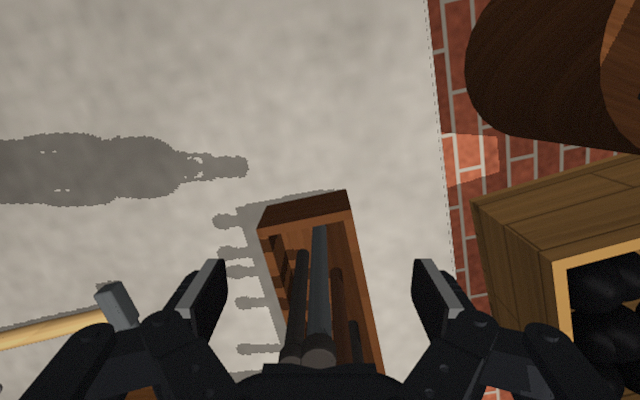

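```bash
python3 - <<'E'
from h import *
for n in ("top","scene"):
    c=pickle.load(open(n+"0.pkl","rb")); W=world(c).reshape(-1,3)
    for x in range(100,1000,100):
        print(n,x,[ (y,int(W[m,2].max())) for y in range(-700,900,100) if (m:=(abs(W[:,0]-x)<50)&(abs(W[:,1]-y)<50)).any() and W[m,2].max()>30])
E
```

```text
top 100 [(-100, 40), (0, 199), (100, 31)]
top 200 [(600, 74), (700, 201)]
top 300 [(400, 31), (600, 185), (700, 207)]
top 400 [(-700, 214), (-600, 214), (-300, 43), (0, 1133), (300, 79), (400, 79), (500, 69), (600, 74), (700, 236)]
top 500 [(-700, 214), (-600, 213), (-400, 72), (-300, 111), (-100, 30), (100, 31), (200, 79), (300, 79), (400, 82), (500, 74), (600, 74), (700, 197)]
top 600 [(-100, 30), (0, 30), (200, 79), (300, 79), (400, 81), (500, 67), (600, 132), (700, 171)]
top 700 [(-200, 122), (-100, 121), (0, 31), (300, 78), (400, 78), (500, 63), (600, 75), (700, 77)]
top 800 [(-400, 206), (-300, 204), (-200, 205), (-100, 120), (0, 51), (100, 166), (200, 196)]
top 900 [(-400, 205), (-300, 205), (-200, 205), (0, 49), (100, 165), (200, 193)]
scene 100 [(-100, 317), (0, 320), (100, 316), (600, 319), (700, 317)]
scene 200 [(600, 329), (700, 339), (800, 338)]
scene 300 [(200, 31), (300, 30), (400, 32), (600, 176), (700, 247)]
scene 400 [(-700, 214), (-600, 214), (-300, 40), (300, 80), (400, 79), (500, 74), (600, 74), (700, 238)]
scene 500 [(-700, 214), (-600, 213), (-400, 73), (-300, 111), (-200, 45), (-100, 32), (100, 30), (200, 68), (300, 79), (400, 80), (500, 74), (600, 75), (700, 198)]
scene 600 [(-100, 30), (200, 79), (300, 80), (400, 82), (500, 71), (600, 109), (700, 172)]
scene 700 [(-200, 122), (-100, 122), (200, 58), (300, 81), (400, 79), (500, 65), (600, 77), (700, 84)]
scene 800 [(-400, 204), (-300, 204), (-200, 204), (-100, 120), (100, 166), (200, 196)]
scene 900 [(-400, 205), (-300, 204), (-200, 204), (100, 165), (200, 196)]
```

```bash
python3 -m jog '{"dp":[[-0.3,0,0],[-0.5,0,0],[-0.5,0,0],[-0.5,-0.3,0.3],[-0.5,-0.6,0.6],[-0.5,-0.7,1],[-0.5,-0.7,1],[-0.5,-0.7,1],[-0.5,-0.7,1],[-0.5,-0.7,1],[-0.5,-0.7,1]],"delta_rot":[[0,0,0],[0,0,0],[0.03,0,0],[0.07,0,0],[0.11,0,0],[0.15,0,0],[0.19,0,0],[0.23,0,0],[0.27,0,0],[0.3,0,0],[0.3,0,0]]}'
```

```text
time: 1.07
tool_pos: [327.3, 522.9, 352.8]
orientation: [-0.149, 1.568, -1.324]
force: [-0.7, 0.9, 0.4]
gripper_width: 85.6
```

```bash
python3 -m jog '{"dp":[[0,0.1,0.2],[0,0.2,0.4],[0,0.3,0.6],[0,0.3,0.8],[0,0.3,1],[0,0.3,1]],"delta_rot":[[0.03,0,0],[0.07,0,0],[0.11,0,0],[0.15,0,0],[0.15,0,0],[0.15,0,0]]}'
python3 -m jog '{"dp":[[0.1,0.1,0.2],[0.2,0.2,0.4],[0.3,0.3,0.6],[0.4,0.4,0.8],[0.4,0.4,1],[0.4,0.4,1]],"delta_rot":[[0.03,0,0],[0.07,0,0],[0.11,0,0],[0.12,0,0],[0.12,0,0],[0.12,0,0]]}'
```

```text
time: 1.57
tool_pos: [463.2, 354.2, 353.5]
orientation: [0.395, 1.563, -1.257]
force: [0.1, -0.2, -0.4]
gripper_width: 85.4
time: 2.07
tool_pos: [526.4, 146.0, 273.7]
orientation: [0.506, 1.562, -1.52]
force: [1.2, -0.4, 0.7]
gripper_width: 85.8
```

```bash
cat >> h.py <<'E'
def wshot(name):
    from bench import r
    o=r.get_obs(); T=toolT(o); c=r.camera("wrist"); c["T"]=T; pickle.dump((o,c),open(name+".pkl","wb"))
    cv2.imwrite(f"pics/{name}.png",c["color"][:,:,::-1])
    W=world(c,T@c["tool_from_camera"]); print(np.round(o["tool_pos"],1),"yang(tool y)",np.round(np.degrees(np.arctan2(T[1,1],T[0,1])),2),"down",np.round(T[:3,0],3),"g",round(o["gripper_width"],1),"t",round(o["time"],2))
    return o,c,T,W
def sel(W,cx,cy,r,z0,z1):
    W=W.reshape(-1,3);m=(np.hypot(W[:,0]-cx,W[:,1]-cy)<r)&(W[:,2]>z0)&(W[:,2]<z1); return W[m]
def step(T,target):
    """tool-frame shift in jog units to reach world target TCP"""
    return np.round(T[:3,:3].T@(np.asarray(target)-T[:3,3])/200,4)
E
python3 - <<'E'
from h import *
o,c,T,W=wshot("w1")
for nm,a in dict(L=(500,105,40,14,36),U=(604,2,40,14,36),R=(490,-116,40,14,36)).items():
    P=sel(W,*a); 
    if len(P)>10: print(nm,len(P),rect(P[:,:2]),np.median(P[:,2]))
E
```

```text
[526.4 146.  273.7] yang(tool y) -26.1 down [ 0.    -0.009 -1.   ] g 85.8 t 2.07
L 1068 (array([498.7, 105.2]), array([42.3, 43. ]), 8.5) 23.47672277268495
U 980 (array([600.5,   2.4]), array([43.3, 42.5]), 76.5) 23.22766235969931
R 808 (array([ 488.5, -114.5]), array([43.5, 43.6]), 34.9) 23.061611801819765
```

View pics/w1.png

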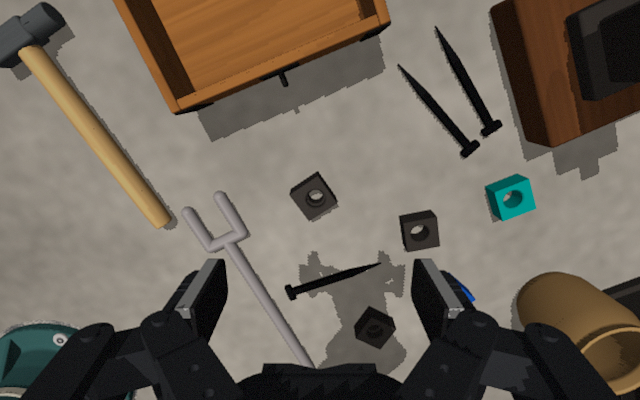

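```bash
python3 -m jog '{"dp":[[0,0.1,0.2],[0,0.2,0.4],[0,0.3,0.6],[0,0.4,0.8],[0,0.4,1],[0,0.4,1]],"delta_rot":[[0,0,0],[0,0,0],[0,0,0],[0,0,0],[0,0,0],[0,0,0]]}'
python3 -m jog '{"dp":[[0,0.1,0.2],[0,0.2,0.4],[0,0.3,0.6],[0,0.4,0.8],[0,0.4,1],[0,0.4,1],[0,0.4,1]],"delta_rot":[[0,0,0],[0,0,0],[0,0,0],[0,0,0],[0,0,0],[0,0,0],[0,0,0]]}'
python3 - <<'E'
from h import *
o,c,T,W=wshot("w2")
for nm,a in dict(stand=(488,-300,65,34,47),cap=(488,-300,25,90,125),hand=(488,-300,25,52,125),collar=(488,-300,26,41,52)).items():
    P=sel(W,*a); 
    if len(P)>10: print(nm,len(P),rect(P[:,:2]),np.median(P,0))
E
```

```text
time: 2.62
tool_pos: [507.1, -80.6, 276.7]
orientation: [0.459, 1.556, -1.579]
force: [0.9, -0.9, -1.0]
gripper_width: 85.3
time: 3.2
tool_pos: [487.2, -299.4, 280.3]
orientation: [0.473, 1.553, -1.569]
force: [-0.7, 0.2, 0.6]
gripper_width: 85.0
[ 487.2 -299.4  280.3] yang(tool y) -27.0 down [ 0.    -0.017 -1.   ] g 85.0 t 3.2
stand 4286 (array([ 486.5, -302.3]), array([80.4, 80.1]), 64.6) [ 490.55154773 -295.90594401   38.84186162]
cap 431 (array([ 486.7, -302.1]), array([19.8, 20.3]), 49.9) [ 487.2735911  -300.46358392  106.41890653]
hand 572 (array([ 486.7, -302.1]), array([19.8, 20.3]), 49.9) [ 488.34420223 -298.15454209  105.9622454 ]
collar 405 (array([ 486.7, -302. ]), array([34.3, 35.2]), 29.5) [ 491.12203491 -295.31819732   43.69402983]
```

View pics/w2.png

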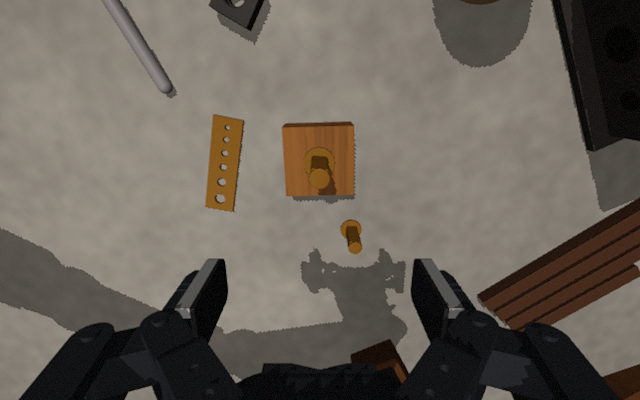

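```bash
python3 - <<'E'
from h import *
o,c=pickle.load(open("w2.pkl","rb"))
im=c["color"][110:210,270:370,::-1]; cv2.imwrite("pics/w2z.png",cv2.convertScaleAbs(cv2.resize(im,(600,600),interpolation=cv2.INTER_CUBIC),alpha=1.4))
W=world(c,c["T"]@c["tool_from_camera"]); P=sel(W,486.7,-302,15,55,95); print(len(P)); 
print(rect(P[:,:2]))
E
```

```text
151
(array([ 490.6, -295.3]), array([ 2.5, 17.7]), 59.4)
```

View pics/w2z.png

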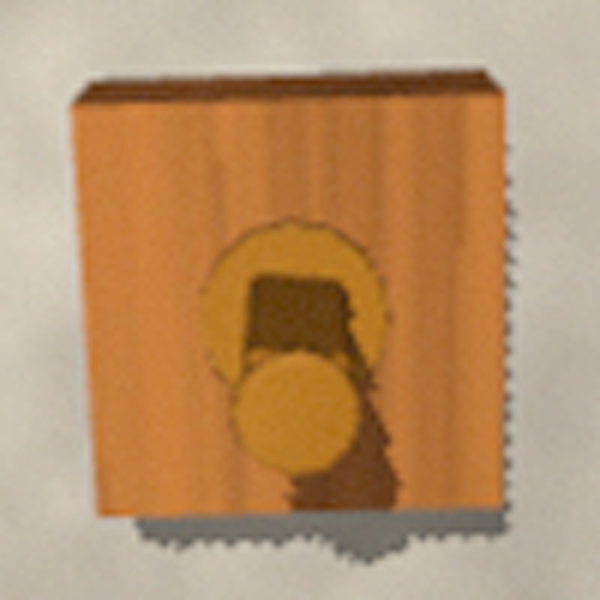

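```bash
cat >> h.py <<'E'
def level(T,yang):
    """rotvec in jog units to bring tool x straight down with tool y at world angle yang(deg)"""
    a=np.radians(yang); G=np.array([[0,np.cos(a),np.sin(a)],[0,np.sin(a),-np.cos(a)],[-1,0,0]])
    assert abs(np.linalg.det(G)-1)<1e-6
    return np.round(R.from_matrix(T[:3,:3].T@G).as_rotvec()/np.pi,4)
E
python3 - <<'E'
from h import *
o,c=pickle.load(open("w2.pkl","rb")); T=c["T"]
W=world(c,T@c["tool_from_camera"]); P=sel(W,486.7,-302,14,55,92)
for lo,hi in((52,90),(55,80),(60,92)):
    P=sel(W,486.7,-302,14,lo,hi); u,s,v=np.linalg.svd(P-P.mean(0),full_matrices=False); n=v[2]; print(len(P),n.round(3),np.degrees(np.arctan2(n[1],n[0])),s)
for ya in (-27,-30.6): print(level(T,ya))
print(step(T,(486.7,-302.1,160)),step(T,(486.7,-302.1,77)))
E
```

```text
141 [-0.504 -0.864 -0.002] -120.24128423501047 [132.04503517  59.19988588   3.92710347]
85 [ 0.508  0.861 -0.001] 59.43889472862389 [65.68959859 44.02193118  2.33587994]
121 [0.504 0.864 0.004] 59.75684730245006 [100.44268509  54.30623499   3.68850306]
[-0.      0.0049 -0.0025]
[ 0.02    0.0048 -0.0027]
[ 6.016e-01 -6.000e-04  4.000e-03] [ 1.0166 -0.0039 -0.0024]
```

```bash
python3 -m jog '{"dp":[[0.15,0,0],[0.3,0,0.002],[0.45,0,0.003],[0.6,-0.001,0.004],[0.6,-0.001,0.004],[0.6,-0.001,0.004]],"delta_rot":[[0.0185,0.005,-0.0025],[0.0185,0.005,-0.0025],[0.0185,0.005,-0.0025],[0.0185,0.005,-0.0025],[0.0185,0.005,-0.0025],[0.0185,0.005,-0.0025]]}'
python3 - <<'E'
from h import *
o,c,T,W=wshot("w3")
for nm,a in dict(stand=(488,-300,65,34,47),cap=(488,-300,25,90,125),collar=(488,-300,26,41,52)).items():
    P=sel(W,*a); 
    if len(P)>10: print(nm,len(P),rect(P[:,:2]),np.median(P,0))
for lo,hi in((52,90),(55,80),(60,92)):
    P=sel(W,486.7,-302,14,lo,hi); u,s,v=np.linalg.svd(P-P.mean(0),full_matrices=False); n=v[2]; print(len(P),n.round(3),np.degrees(np.arctan2(n[1],n[0])),s)
print(level(T,-30.3),step(T,(486.7,-302.1,77)))
E
```

```text
time: 3.75
tool_pos: [488.4, -295.4, 158.5]
orientation: [-2.247, 1.564, 1.944]
force: [0.2, -0.5, 0.5]
gripper_width: 85.4
[ 488.4 -295.4  158.5] yang(tool y) -29.88 down [-0.002  0.006 -1.   ] g 85.4 t 3.75
stand 8283 (array([ 486.6, -302.7]), array([80.9, 80.2]), 64.6) [ 493.39192399 -293.73640038   38.91242329]
cap 1140 (array([ 486.8, -302.3]), array([20.5, 20.1]), 46.0) [ 488.07329419 -299.65428316  106.4445355 ]
collar 866 (array([ 486.7, -302.2]), array([35.2, 35.2]), 28.5) [ 492.05936371 -295.42469764   43.82099394]
511 [-0.512 -0.859 -0.001] -120.76572275998204 [248.45730127 114.43817924  10.52523984]
316 [0.513 0.859 0.003] 59.15569756563206 [127.55224375  90.2852708    8.50078948]
455 [-0.513 -0.859 -0.   ] -120.8371657979669 [197.56593239 107.23536848   9.68227038]
[ 0.0023 -0.0013  0.0017] [0.4074 0.0116 0.0352]
```

View pics/w3.png

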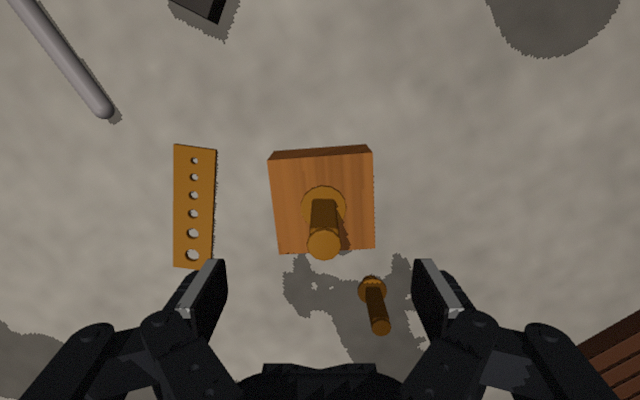

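```bash
python3 -m jog '{"dp":[[0.1,0.012,0.035],[0.2,0.012,0.035],[0.3,0.012,0.035],[0.41,0.012,0.035],[0.41,0.012,0.035],[0.41,0.012,0.035]],"delta_rot":[[0.005,-0.0013,0.0017],[0.005,-0.0013,0.0017],[0.005,-0.0013,0.0017],[0.005,-0.0013,0.0017],[0.005,-0.0013,0.0017],[0.005,-0.0013,0.0017]]}'
python3 - <<'E'
from h import *
from bench import r
T=toolT(r.get_obs()); print(T.round(3),level(T,-30.8),step(T,(486.7,-302.1,77)))
E
```

```text
time: 4.3
tool_pos: [489.0, -303.5, 79.2]
orientation: [1.641, 1.566, -0.466]
force: [-0.3, -0.4, 1.0]
gripper_width: 85.4
[[ 5.00000e-03  8.59000e-01 -5.11000e-01  4.88994e+02]
 [-2.00000e-03 -5.11000e-01 -8.59000e-01 -3.03454e+02]
 [-1.00000e+00  5.00000e-03 -0.00000e+00  7.92470e+01]
 [ 0.00000e+00  0.00000e+00  0.00000e+00  1.00000e+00]] [ 0.0002 -0.0001 -0.0016] [ 0.0112 -0.0134  0.0001]
```

```bash
python3 -m jog '{"dp":[[0.011,-0.0134,0],[0.011,-0.0134,0],[0.011,-0.0134,0]],"delta_rot":[[0,0,-0.0016],[0,0,-0.0016],[0,0,-0.0016]]}'
python3 -m jog '{"dp":[[0,0,0],[0,0,0],[0,0,0],[0,0,0],[0,0,0],[0,0,0]],"delta_rot":[[0,0,0],[0,0,0],[0,0,0],[0,0,0],[0,0,0],[0,0,0]]}' 1
python3 - <<'E'
from h import *
o,c,T,W=wshot("w4"); print(o["force"].round(1),o["ft_torque"].round(2))
E
```

```text
time: 4.55
tool_pos: [487.6, -302.4, 78.6]
orientation: [1.754, 1.568, -0.354]
force: [0.2, -0.4, 0.2]
gripper_width: 85.2
time: 5.05
tool_pos: [487.6, -302.5, 78.7]
orientation: [1.82, 1.568, -0.288]
force: [0.7, 0.0, 0.9]
gripper_width: 17.5
[ 487.6 -302.5   78.7] yang(tool y) -30.75 down [ 0.003 -0.001 -1.   ] g 17.5 t 5.05
[0.7 0.  0.9] [ 0.05 -0.05  0.  ]
```

View pics/w4.png

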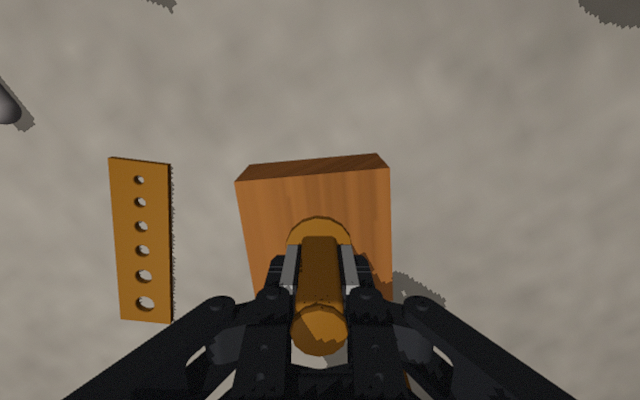

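```bash
python3 -m jog '{"dp":[[-0.1,0,0],[-0.2,0,0],[-0.3,0,0],[-0.4,0,0],[-0.4,-0.1,-0.15],[-0.4,-0.24,-0.33],[-0.4,-0.36,-0.5],[-0.4,-0.47,-0.65],[-0.4,-0.47,-0.65],[-0.4,-0.47,-0.65],[-0.4,-0.47,-0.65]],"delta_rot":[[0,0,0],[0,0,0],[0,0,0],[0,0,0],[0,0,0],[0,0,0],[0,0,0],[0,0,0],[0,0,0],[0,0,0],[0,0,0]]}'
python3 - <<'E'
from h import *
o,c,T,W=wshot("w5"); print(o["force"].round(1),o["ft_torque"].round(2))
P=sel(W,490,-115,40,14,36); print(rect(P[:,:2]),np.median(P[:,2]))
E
```

```text
time: 6.02
tool_pos: [473.1, -142.5, 158.4]
orientation: [1.605, 1.568, -0.501]
force: [-0.5, -0.6, -2.2]
gripper_width: 17.1
[ 473.1 -142.5  158.4] yang(tool y) -30.68 down [ 0.003 -0.001 -1.   ] g 17.1 t 6.02
[-0.5 -0.6 -2.2] [-0.02 -0.02 -0.05]
(array([ 488.2, -115.5]), array([42.3, 42.1]), 34.3) 23.72869881629059
```

View pics/w5.png

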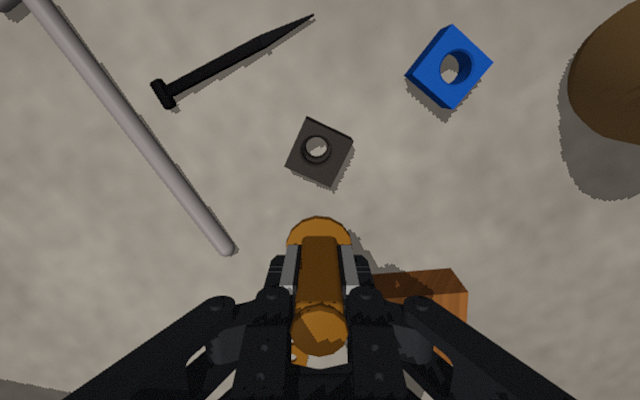

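```bash
cat >> h.py <<'E'
def rectify(c,cx,cy,z,half=30,s=10):
    """top view of plane z, world x right, world y up"""
    M=np.linalg.inv(c["T"]@c["tool_from_camera"]); n=int(2*half*s)
    uu,vv=np.meshgrid(np.arange(n),np.arange(n))
    P=np.stack([cx-half+uu/s,cy+half-vv/s,np.full(uu.shape,z)],-1)@M[:3,:3].T+M[:3,3]
    u=P[...,0]/P[...,2]*c["fx"]+c["cx"]; v=P[...,1]/P[...,2]*c["fy"]+c["cy"]
    return cv2.remap(c["color"][:,:,::-1].copy(),u.astype(np.float32),v.astype(np.float32),cv2.INTER_CUBIC)
E
python3 - <<'E'
from h import *
o,c=pickle.load(open("w5.pkl","rb"))
im=rectify(c,488.2,-115.5,23.7); im=cv2.convertScaleAbs(im,alpha=2.5); 
for k in range(0,600,100): cv2.line(im,(k,0),(k,8),(0,0,255),1); cv2.line(im,(0,k),(8,k),(0,0,255),1)
cv2.imwrite("pics/r5.png",im)
E
```

```text
(no output)
```

View pics/r5.png

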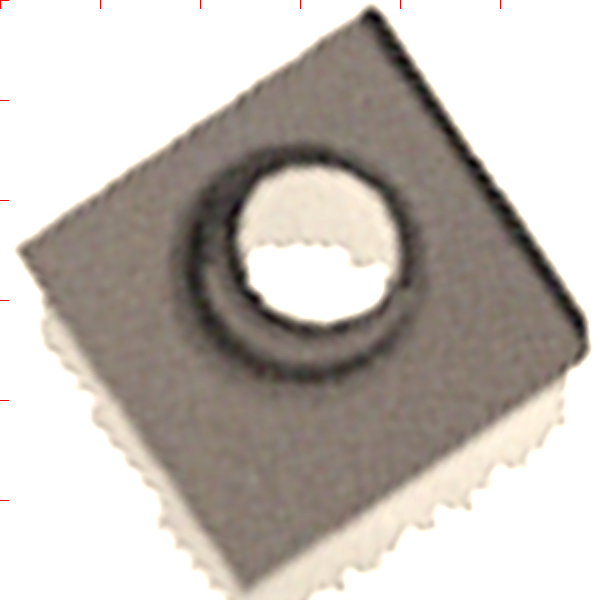

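```bash
python3 -m jog '{"dp":[[0,0.04,-0.17],[0,0.08,-0.35],[0,0.12,-0.53],[0,0.16,-0.7],[0,0.18,-0.8],[0,0.18,-0.8],[0,0.18,-0.8]],"delta_rot":[[0,0,0],[0,0,0],[0,0,0],[0,0,0],[0,0,0],[0,0,0],[0,0,0]]}'
python3 - <<'E'
from h import *
o,c,T,W=wshot("w6")
P=sel(W,602,2,40,14,36); print(rect(P[:,:2]),np.median(P[:,2]))
x,y=rect(P[:,:2])[0]
im=cv2.convertScaleAbs(rectify(c,x,y,23.7),alpha=2.5); 
for k in range(0,600,100): cv2.line(im,(k,0),(k,8),(0,0,255),1); cv2.line(im,(0,k),(8,k),(0,0,255),1)
cv2.imwrite("pics/r6.png",im)
print(step(T,(498.9-16,105.2-26,158)))
E
```

```text
time: 6.65
tool_pos: [587.3, -25.2, 158.3]
orientation: [1.448, 1.566, -0.66]
force: [-0.5, -0.8, -2.8]
gripper_width: 17.4
[587.3 -25.2 158.3] yang(tool y) -30.77 down [ 0.004 -0.003 -1.   ] g 17.4 t 6.65
(array([600.5,   1.7]), array([42.3, 42.1]), 76.2) 23.694933482448917
[-0.0017 -0.7158 -0.1813]
```

View pics/r6.png

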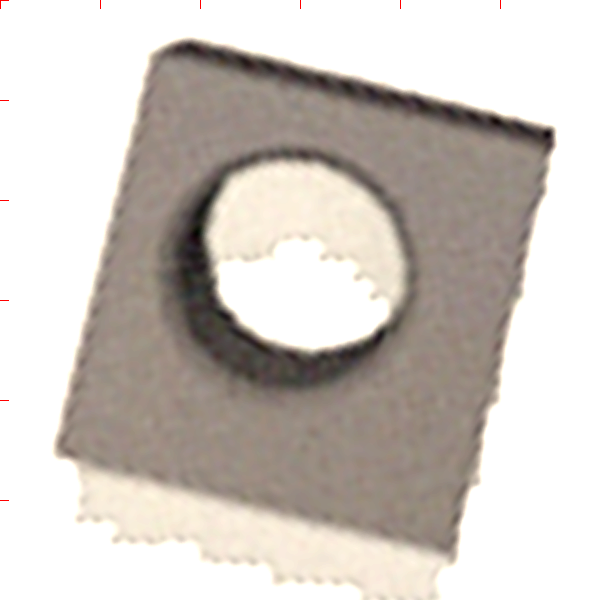

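```bash
python3 - <<'E'
from h import *
o,c=pickle.load(open("w6.pkl","rb"))
im=rectify(c,600.5,1.7,23.7,half=20,s=15); g=im.mean(2); print(np.percentile(g,[5,25,50,75,95]))
g=np.clip((g-10)*255/100,0,255).astype(np.uint8); g=cv2.cvtColor(g,8)
for (x,y,rr,col) in((599.8,4.9,13,(0,0,255)),(599.8,4.9,11.5,(0,255,0))):
    cv2.circle(g,(int((x-580.5)*15),int((21.7-y)*15)),int(rr*15),col,1)
cv2.imwrite("pics/r6b.png",g)
# collar & cap positions in tool frame
W=world(c,c["tool_from_camera"]).reshape(-1,3)
m=(abs(W[:,1])<25)&(abs(W[:,2])<25)&(W[:,0]>28)&(W[:,0]<40); P=W[m]; print("collar",len(P),np.median(P,0),P[:,1].min(),P[:,1].max(),P[:,2].min())
m=(abs(W[:,1])<25)&(abs(W[:,2])<25)&(W[:,0]>-40)&(W[:,0]<-22); P=W[m]; print("cap",len(P),rect(P[:,1:]),np.median(P[:,0]))
E
```

```text
[ 27.33333333  54.66666667  56.66666667  60.         148.33333333]
collar 1308 [34.92347501 -0.5619947  -9.63236462] -17.890579143148642 17.12322091126707 -17.466402890512953
cap 5042 (array([ 0. , -1.6]), array([25.7, 50. ]), 89.7) -27.985968155564137
```

View pics/r6b.png

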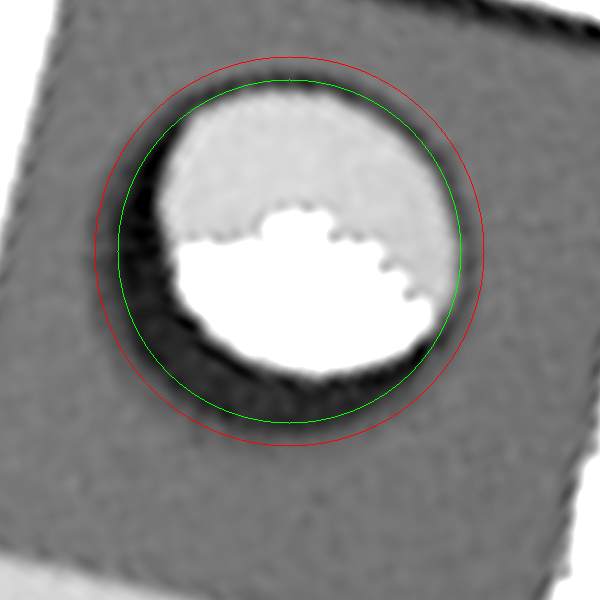

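```bash
python3 - <<'E'
from h import *
from bench import r
T=toolT(r.get_obs()); print(level(T,-30.77),step(T,(600.3,5,100)))
E
```

```text
[-0.0008  0.0005 -0.0012] [ 0.2914 -0.0206 -0.1731]
```

```bash
python3 -m jog '{"dp":[[0,-0.02,-0.1],[0,-0.021,-0.173],[0.1,-0.021,-0.173],[0.2,-0.021,-0.173],[0.29,-0.021,-0.173],[0.29,-0.021,-0.173],[0.29,-0.021,-0.173]],"delta_rot":[[0,0.0005,-0.0012],[0,0.0005,-0.0012],[0,0.0005,-0.0012],[0,0.0005,-0.0012],[0,0.0005,-0.0012],[0,0.0005,-0.0012],[0,0.0005,-0.0012]]}'
python3 - <<'E'
from h import *
o,c,T,W=wshot("w7");  print(level(T,-30.77),step(T,(600.3,5,90)),o["force"].round(1))
E
```

```text
time: 7.28
tool_pos: [599.4, 4.0, 99.7]
orientation: [-0.844, 1.568, -2.956]
force: [-0.5, -0.4, -2.2]
gripper_width: 17.3
[599.4   4.   99.7] yang(tool y) -31.01 down [-0.002 -0.    -1.   ] g 17.3 t 7.28
[-0.0014  0.0005  0.0006] [ 0.0485  0.0014 -0.0065] [-0.5 -0.4 -2.2]
```

View pics/w7.png

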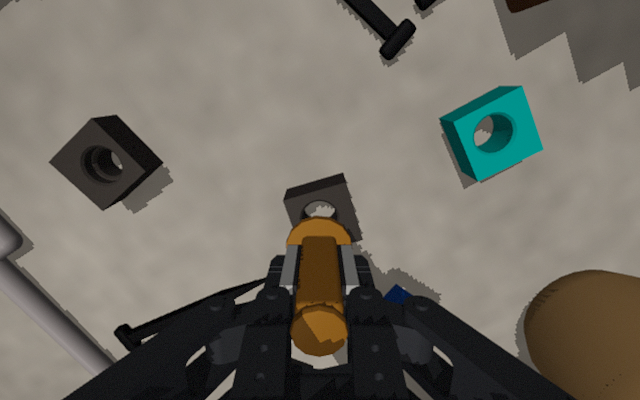

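```bash
python3 -m jog '{"dp":[[0.02,0.0014,-0.0065],[0.04,0.0014,-0.0065],[0.055,0.0014,-0.0065],[0.055,0.0014,-0.0065]],"delta_rot":[[0,0.0005,0.0006],[0,0.0005,0.0006],[0,0.0005,0.0006],[0,0.0005,0.0006]]}'
python3 - <<'E'
from h import *
from bench import r
o=r.get_obs();T=toolT(o); print(level(T,-30.9),step(T,(600.3,5,82)),o["force"].round(1))
E
```

```text
time: 7.67
tool_pos: [601.1, 5.1, 89.5]
orientation: [2.144, 1.569, 0.032]
force: [0.1, -0.2, -2.1]
gripper_width: 17.1
[-0.0005 -0.0004 -0.0006] [ 0.0376 -0.0034  0.0025] [ 0.1 -0.2 -2.1]
```

```bash
python3 -m jog '{"dp":[[0.02,-0.003,0.001],[0.038,-0.003,0.001],[0.038,-0.003,0.001],[0.038,-0.003,0.001]],"delta_rot":[[0,0,0],[0,0,0],[0,0,0],[0,0,0]]}'
python3 - <<'E'
from h import *
from bench import r
o=r.get_obs();T=toolT(o); print(level(T,-30.9),step(T,(600.3,5,76)),o["force"].round(1),o["ft_torque"].round(2))
E
```

```text
time: 8.0
tool_pos: [600.2, 5.3, 81.6]
orientation: [2.197, 1.569, 0.085]
force: [-1.4, 0.6, -2.6]
gripper_width: 17.2
[-0.0005 -0.0003 -0.0004] [0.0279 0.001  0.0011] [-1.4  0.6 -2.6] [-0.05 -0.04 -0.  ]
```

```bash
python3 -m jog '{"dp":[[0.01,0.001,0.001],[0.02,0.001,0.001],[0.028,0.001,0.001],[0.028,0.001,0.001]],"delta_rot":[[0,0,0],[0,0,0],[0,0,0],[0,0,0]]}'
python3 - <<'E'
from h import *
from bench import r
o=r.get_obs();T=toolT(o); print(level(T,-30.9),step(T,(600.3,5,70)),o["force"].round(1),o["ft_torque"].round(2))
E
```

```text
time: 8.33
tool_pos: [600.1, 5.0, 75.6]
orientation: [2.267, 1.57, 0.155]
force: [-0.1, 0.7, -2.3]
gripper_width: 16.8
[-0.0005 -0.0002 -0.0002] [ 0.0282  0.0009 -0.0003] [-0.1  0.7 -2.3] [ 0.04  0.03 -0.01]
```

```bash
python3 -m jog '{"dp":[[0.01,0,0],[0.02,0,0],[0.028,0,0],[0.028,0,0]],"delta_rot":[[0,0,0],[0,0,0],[0,0,0],[0,0,0]]}'
python3 - <<'E'
from h import *
from bench import r
o=r.get_obs();T=toolT(o); print(level(T,-30.9),step(T,(600.3,5,65)),o["force"].round(1),o["ft_torque"].round(2))
E
```

```text
time: 8.67
tool_pos: [599.9, 5.1, 69.6]
orientation: [2.706, 1.57, 0.594]
force: [0.5, -0.8, -2.0]
gripper_width: 17.1
[-0.0005 -0.0001 -0.    ] [ 0.0232  0.0021 -0.0008] [ 0.5 -0.8 -2. ] [-0.01 -0.01  0.01]
```

```bash
python3 -m jog '{"dp":[[0.01,0,0],[0.02,0,0],[0.023,0,0],[0.023,0,0]],"delta_rot":[[0,0,0],[0,0,0],[0,0,0],[0,0,0]]}'
python3 - <<'E'
from h import *
from bench import r
o=r.get_obs();T=toolT(o); print(o["tool_pos"].round(1),o["force"].round(1),o["ft_torque"].round(2))
E
python3 -m jog '{"dp":[[0.004,0,0],[0.007,0,0],[0.007,0,0]],"delta_rot":[[0,0,0],[0,0,0],[0,0,0]]}'
python3 - <<'E'
from h import *
o,c,T,W=wshot("w8"); print(o["force"].round(1),o["ft_torque"].round(2))
E
```

```text
time: 9.0
tool_pos: [599.7, 5.1, 64.8]
orientation: [-2.108, 1.571, 2.064]
force: [-0.7, 0.0, -3.5]
gripper_width: 17.3
[599.7   5.1  64.8] [-0.7  0.  -3.5] [-0.02 -0.   -0.03]
time: 9.25
tool_pos: [599.8, 5.0, 63.7]
orientation: [-2.784, 1.57, 1.388]
force: [-0.6, 0.1, -0.1]
gripper_width: 17.6
[599.8   5.   63.7] yang(tool y) -31.0 down [ 0.  0. -1.] g 17.6 t 9.25
[-0.6  0.1 -0.1] [ 0.05  0.14 -0.01]
```

View pics/w8.png

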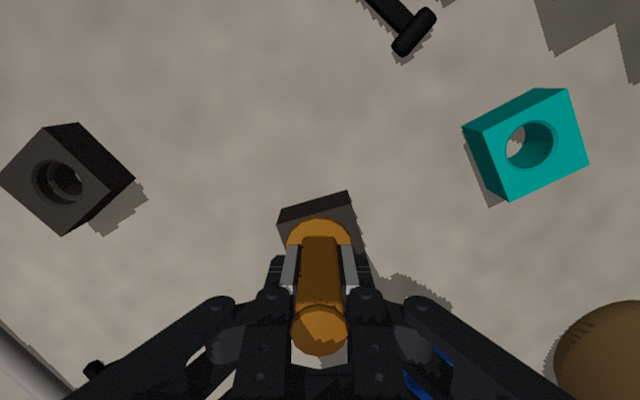

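```bash
python3 -m jog '{"dp":[[0.003,0,0],[0.003,0,0],[0.003,0,0]],"delta_rot":[[0,0,0],[0,0,0],[0,0,0]]}'
```

```text
time: 9.55
tool_pos: [599.8, 5.0, 63.7]
orientation: [-2.923, 1.57, 1.248]
force: [-2.5, 0.0, 6.2]
gripper_width: 17.4
```

```bash
python3 -m jog '{"dp":[[-0.03,0,0],[-0.07,0,0],[-0.12,0,0],[-0.2,0,0],[-0.35,0,0],[-0.48,0,0],[-0.48,0,0.05],[-0.48,0,0.1],[-0.48,0,0.1]],"delta_rot":[[0,0,0],[0,0,0],[0,0,0],[0,0,0],[0,0,0],[0,0,0],[0,0,0],[0,0,0],[0,0,0]]}'
python3 - <<'E'
from h import *
o,c,T,W=wshot("w9"); print(o["force"].round(1))
P=sel(W,602,2,40,14,36); print(rect(P[:,:2]),np.median(P[:,2]))
print(step(T,(487.6,-302.5,160)),level(T,-30.75))
E
```

```text
time: 10.3
tool_pos: [586.9, -15.0, 159.6]
orientation: [-0.83, 1.569, -2.945]
force: [-1.2, -0.2, -2.9]
gripper_width: 17.4
[586.9 -15.  159.6] yang(tool y) -31.2 down [-0.002 -0.    -1.   ] g 17.4 t 10.3
[-1.2 -0.2 -2.9]
(array([600.4,   1.7]), array([42.6, 42. ]), 76.1) 23.7323280970228
[-3.0000e-04  3.1990e-01  1.4871e+00] [-0.0025  0.0005  0.0005]
```

View pics/w9.png

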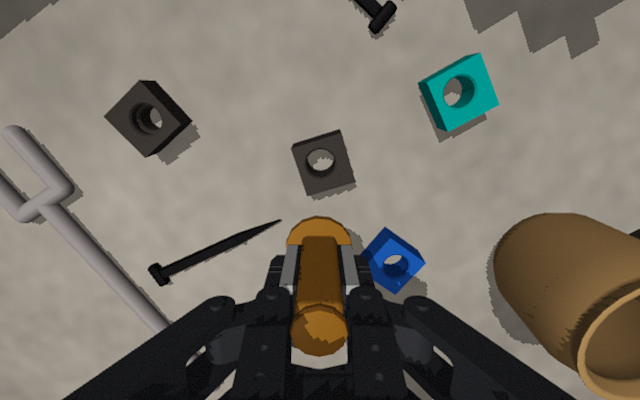

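```bash
python3 -m jog '{"dp":[[0,0.08,0.18],[0,0.16,0.36],[0,0.24,0.54],[0,0.28,0.72],[0,0.32,0.9],[0,0.32,0.99],[0,0.32,0.99]],"delta_rot":[[0,0,0],[0,0,0],[0,0,0],[0,0,0],[0,0,0],[0,0,0],[0,0,0]]}'
python3 - <<'E'
from h import *
from bench import r
o=r.get_obs();T=toolT(o); print(level(T,-30.75),step(T,(487.6,-302.5,150)))
E
```

```text
time: 10.93
tool_pos: [535.1, -222.7, 158.2]
orientation: [-0.629, 1.564, -2.754]
force: [-0.5, -0.2, -2.7]
gripper_width: 17.3
[-0.0056  0.0018  0.0013] [0.0438 0.0084 0.464 ]
```

```bash
python3 -m jog '{"dp":[[0,0,0.15],[0,0,0.3],[0.02,0.008,0.4],[0.04,0.008,0.464],[0.04,0.008,0.464],[0.04,0.008,0.464]],"delta_rot":[[-0.0056,0.0018,0.0013],[-0.0056,0.0018,0.0013],[-0.0056,0.0018,0.0013],[-0.0056,0.0018,0.0013],[-0.0056,0.0018,0.0013],[-0.0056,0.0018,0.0013]]}'
python3 - <<'E'
from h import *
from bench import r
o=r.get_obs();T=toolT(o); print(level(T,-30.75),step(T,(487.6,-302.5,110)))
E
```

```text
time: 11.43
tool_pos: [486.9, -301.6, 149.6]
orientation: [-1.851, 1.568, 2.323]
force: [1.0, 1.0, -1.6]
gripper_width: 17.6
[-0.0004 -0.0003  0.0009] [0.1981 0.0057 0.0024]
```

```bash
python3 -m jog '{"dp":[[0.07,0.005,0.002],[0.14,0.005,0.002],[0.21,0.005,0.002],[0.21,0.005,0.002],[0.21,0.005,0.002]],"delta_rot":[[0,0,0.0009],[0,0,0.0009],[0,0,0.0009],[0,0,0.0009],[0,0,0.0009]]}'
python3 - <<'E'
from h import *
o,c,T,W=wshot("w10"); print(level(T,-30.75),step(T,(487.4,-302.5,90)))
E
```

```text
time: 11.85
tool_pos: [488.2, -300.0, 106.7]
orientation: [-2.243, 1.567, 1.934]
force: [0.0, 0.7, -3.4]
gripper_width: 17.1
[ 488.2 -300.   106.7] yang(tool y) -30.66 down [-0.001  0.003 -1.   ] g 17.1 t 11.85
[ 0.0005 -0.0007  0.0008] [0.0837 0.0032 0.0127]
```

View pics/w10.png

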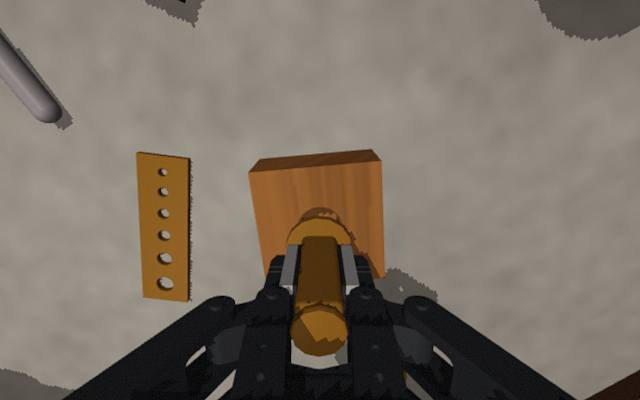

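```bash
python3 -m jog '{"dp":[[0.01,0.003,0.013],[0.01,0.003,0.013],[0.01,0.003,0.013]],"delta_rot":[[0,-0.0007,0.0008],[0,-0.0007,0.0008],[0,-0.0007,0.0008]]}'
python3 - <<'E'
from h import *
from bench import r
o=r.get_obs();T=toolT(o); print(level(T,-30.75),step(T,(487.5,-302.5,92)))
E
```

```text
time: 12.15
tool_pos: [488.1, -303.5, 106.1]
orientation: [1.417, 1.568, -0.69]
force: [-0.5, 0.4, -2.3]
gripper_width: 17.1
[ 0.0004  0.0001 -0.0009] [ 0.0704 -0.0054 -0.003 ]
```

```bash
python3 -m jog '{"dp":[[0.02,-0.004,-0.003],[0.04,-0.004,-0.003],[0.06,-0.004,-0.003],[0.07,-0.004,-0.003],[0.07,-0.004,-0.003]],"delta_rot":[[0,0,-0.0005],[0,0,-0.0005],[0,0,-0.0005],[0,0,-0.0005],[0,0,-0.0005]]}'
python3 - <<'E'
from h import *
from bench import r
o=r.get_obs();T=toolT(o); print(level(T,-30.75),step(T,(487.5,-302.5,80)),o["force"].round(1),o["ft_torque"].round(2))
E
```

```text
time: 12.57
tool_pos: [487.3, -302.4, 91.4]
orientation: [-0.034, 1.57, -2.14]
force: [0.1, -0.2, -3.0]
gripper_width: 17.2
[0.0003 0.0001 0.    ] [ 0.057   0.0011 -0.0001] [ 0.1 -0.2 -3. ] [ 0.04 -0.02 -0.02]
```

```bash
python3 -m jog '{"dp":[[0.02,0.001,0],[0.04,0.001,0],[0.055,0.001,0],[0.055,0.001,0],[0.055,0.001,0]],"delta_rot":[[0,0,0],[0,0,0],[0,0,0],[0,0,0],[0,0,0]]}'
python3 -m jog '{"dp":[[0.004,0,0],[0.008,0,0],[0.008,0,0]],"delta_rot":[[0,0,0],[0,0,0],[0,0,0]]}'
```

```text
time: 12.98
tool_pos: [487.3, -302.4, 80.0]
orientation: [-0.983, 1.57, -3.089]
force: [0.3, -0.1, -2.0]
gripper_width: 17.6
time: 13.23
tool_pos: [487.4, -302.6, 78.7]
orientation: [-0.568, 1.57, -2.675]
force: [-0.5, 0.0, -1.3]
gripper_width: 17.2
```

```bash
python3 -m jog '{"dp":[[0,0,0],[0,0,0],[0,0,0],[0,0,0],[0,0,0],[0,0,0]],"delta_rot":[[0,0,0],[0,0,0],[0,0,0],[0,0,0],[0,0,0],[0,0,0]]}' -1
python3 -m jog '{"dp":[[-0.1,0,0],[-0.2,0,0],[-0.35,0,0],[-0.5,0,0],[-0.6,0,0],[-0.6,0,0],[-0.6,0,0]],"delta_rot":[[0,0,0],[0,0,0],[0,0,0],[0,0,0],[0,0,0],[0,0,0],[0,0,0]]}'
python3 - <<'E'
from h import *
o,c,T,W=wshot("w11")
for nm,a in dict(stand=(488,-300,65,34,47),cap=(488,-300,25,90,125),collar=(488,-300,26,41,52)).items():
    P=sel(W,*a); 
    if len(P)>10: print(nm,len(P),rect(P[:,:2]),np.median(P,0))
print(step(T,(600.4,1.7,200)))
E
```

```text
time: 13.73
tool_pos: [487.5, -302.6, 78.8]
orientation: [-0.219, 1.57, -2.326]
force: [0.3, -0.3, -0.2]
gripper_width: 84.8
time: 14.32
tool_pos: [488.1, -302.8, 199.8]
orientation: [1.623, 1.568, -0.483]
force: [0.3, 0.8, -1.2]
gripper_width: 85.5
[ 488.1 -302.8  199.8] yang(tool y) -30.69 down [ 0.002 -0.001 -1.   ] g 85.5 t 14.32
stand 6502 (array([ 486.5, -302.5]), array([80.5, 80.2]), 64.7) [ 492.53013323 -294.63772491   38.86472067]
cap 776 (array([ 486.7, -302.7]), array([20.5, 19.9]), 59.6) [ 487.68797558 -300.47023312  106.49933253]
collar 645 (array([ 486.6, -300.3]), array([38.7, 35.5]), 86.0) [ 492.3214246  -295.67659702   43.68239655]
[-1.4000e-03 -2.9420e-01 -1.5961e+00]
```

View pics/w11.png

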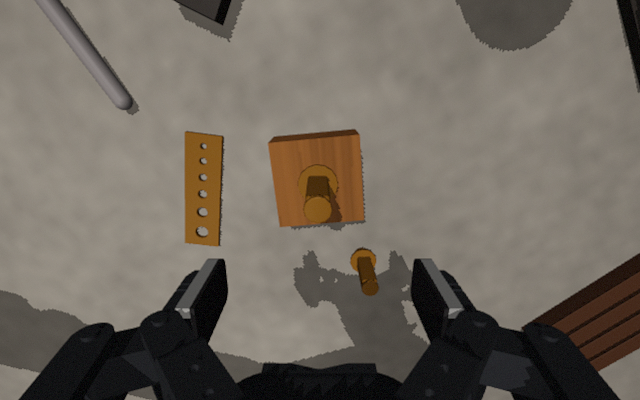

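```bash
python3 -m jog '{"dp":[[0,-0.05,-0.18],[0,-0.1,-0.36],[0,-0.15,-0.54],[0,-0.2,-0.72],[0,-0.24,-0.9],[0,-0.26,-0.98],[0,-0.26,-0.98]],"delta_rot":[[0,0,0],[-0.03,0,0],[-0.06,0,0],[-0.094,0,0],[-0.094,0,0],[-0.094,0,0],[-0.094,0,0]]}'
python3 - <<'E'
from h import *
from bench import r
o=r.get_obs();T=toolT(o); print(level(T,-13.8),step(T,(600.4,1.7,140)))
E
```

```text
time: 14.95
tool_pos: [543.3, -100.5, 196.5]
orientation: [-2.161, 1.566, 2.321]
force: [-0.6, 0.2, -0.5]
gripper_width: 85.4
[ 0.0031 -0.0009  0.0014] [ 0.2833  0.1621 -0.5621]
```

```bash
python3 -m jog '{"dp":[[0.05,0.05,-0.18],[0.1,0.1,-0.36],[0.2,0.16,-0.5],[0.28,0.162,-0.562],[0.28,0.162,-0.562],[0.28,0.162,-0.562]],"delta_rot":[[0.003,-0.0009,0.0014],[0.003,-0.0009,0.0014],[0.003,-0.0009,0.0014],[0.003,-0.0009,0.0014],[0.003,-0.0009,0.0014],[0.003,-0.0009,0.0014]]}'
python3 - <<'E'
from h import *
o,c,T,W=wshot("w12")
P=sel(W,600,2,40,14,36); print(rect(P[:,:2]),np.median(P[:,2]))
x,y=rect(P[:,:2])[0]
print(level(T,-13.8),step(T,(x,y,31)))
E
```

```text
time: 15.45
tool_pos: [598.6, 0.9, 138.8]
orientation: [-1.051, 1.566, -2.862]
force: [-0.5, -0.2, -0.0]
gripper_width: 85.4
[598.6   0.9 138.8] yang(tool y) -13.76 down [-0.005 -0.001 -1.   ] g 85.4 t 15.45
(array([600.4,   1.7]), array([42.8, 42.1]), 76.2) 23.684945529719315
[0.0002 0.0007 0.0013] [ 0.539   0.0098 -0.0075]
```

View pics/w12.png

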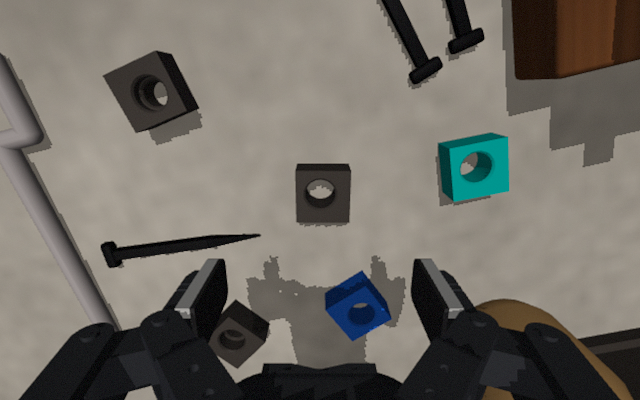

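```bash
python3 -m jog '{"dp":[[0.13,0.01,-0.0075],[0.26,0.01,-0.0075],[0.36,0.01,-0.0075],[0.38,0.01,-0.0075],[0.38,0.01,-0.0075]],"delta_rot":[[0,0.0007,0.0013],[0,0.0007,0.0013],[0,0.0007,0.0013],[0,0.0007,0.0013],[0,0.0007,0.0013]]}'
python3 - <<'E'
from h import *
from bench import r
o=r.get_obs();T=toolT(o); print(level(T,-13.8),step(T,(600.4,1.7,31)),o["force"].round(1))
E
```

```text
time: 15.92
tool_pos: [599.9, -2.7, 63.9]
orientation: [0.317, 1.569, -1.5]
force: [0.4, 0.6, -0.1]
gripper_width: 85.2
[-0.0018  0.0006 -0.0002] [ 0.1645 -0.0031 -0.0221] [ 0.4  0.6 -0.1]
```

```bash
python3 -m jog '{"dp":[[0.04,-0.003,-0.022],[0.08,-0.003,-0.022],[0.12,-0.003,-0.022],[0.16,-0.003,-0.022],[0.164,-0.003,-0.022],[0.164,-0.003,-0.022]],"delta_rot":[[-0.0018,0.0006,0],[-0.0018,0.0006,0],[-0.0018,0.0006,0],[-0.0018,0.0006,0],[-0.0018,0.0006,0],[-0.0018,0.0006,0]]}'
python3 - <<'E'
from h import *
from bench import r
o=r.get_obs();T=toolT(o); print(level(T,-13.8),step(T,(600.4,1.7,30)),o["force"].round(1))
E
```

```text
time: 16.42
tool_pos: [600.0, 1.7, 30.4]
orientation: [-1.17, 1.57, -2.982]
force: [-1.1, 0.6, 0.6]
gripper_width: 85.3
[0.0001 0.0001 0.0002] [ 0.0022  0.0022 -0.0003] [-1.1  0.6  0.6]
```

```bash
python3 -m jog '{"dp":[[0,0.002,0],[0,0.002,0],[0,0.002,0],[0,0.002,0],[0,0.002,0],[0,0.002,0]],"delta_rot":[[0,0,0],[0,0,0],[0,0,0],[0,0,0],[0,0,0],[0,0,0]]}' 1
python3 - <<'E'
from h import *
o,c=pickle.load(open("w12.pkl","rb"))
t=pickle.load(open("top0.pkl","rb")); 
for n in ("top0","scene0"):
    W=world(pickle.load(open(n+".pkl","rb"))); 
    # box floor points, rim
    m=(abs(W[...,0]-545)<130)&(W[...,1]>215)&(W[...,1]<460)
    F=W[m&(W[...,2]>4)&(W[...,2]<16)]; Rm=W[m&(W[...,2]>69)&(W[...,2]<81)]
    print(n,"floor",rect(F[:,:2]),"rim y hist",np.histogram(Rm[:,1],bins=range(210,470,10)), "rim x",np.percentile(Rm[:,0],[0.5,99.5]))
E
```

```text
time: 16.92
tool_pos: [600.8, 1.6, 31.1]
orientation: [1.801, 1.57, -0.01]
force: [-0.1, 0.3, 4.6]
gripper_width: 40.5
top0 floor (array([545.1, 334.2]), array([238. , 259.8]), 89.5) rim y hist (array([  0,   0,   3, 119, 194,  70,  33,  31,  29,  32,  30,  33,  27,
        32,  32,  28,  30,  33,  30,  34, 152, 299, 250, 116,  17]), array([210, 220, 230, 240, 250, 260, 270, 280, 290, 300, 310, 320, 330,
       340, 350, 360, 370, 380, 390, 400, 410, 420, 430, 440, 450, 460])) rim x [428.93542125 657.89195483]
scene0 floor (array([542. , 324.8]), array([264.5, 232. ]), 7.2) rim y hist (array([  0,   0,   0,  86, 216, 108,  43,  38,  43,  40,  39,  40,  39,
        40,  42,  38,  40,  38,  43,  41, 148, 286, 279, 166,  48]), array([210, 220, 230, 240, 250, 260, 270, 280, 290, 300, 310, 320, 330,
       340, 350, 360, 370, 380, 390, 400, 410, 420, 430, 440, 450, 460])) rim x [430.73446134 661.30433038]
```

```bash
python3 -m jog '{"dp":[[-0.06,0,0],[-0.15,0,0],[-0.3,0,0],[-0.45,0,0],[-0.6,0,0],[-0.65,0,0],[-0.65,-0.08,-0.15],[-0.65,-0.16,-0.33],[-0.65,-0.24,-0.5],[-0.65,-0.33,-0.65],[-0.65,-0.33,-0.78],[-0.65,-0.33,-0.78]],"delta_rot":[[0,0,0],[0,0,0],[0,0,0],[0,0,0],[0,0,0],[0,0,0],[0,0,0],[0,0,0],[0,0,0],[0,0,0],[0,0,0],[0,0,0]]}'
python3 - <<'E'
from h import *
o,c,T,W=wshot("w13"); print(level(T,-10),step(T,(544,336,165)),o["force"].round(1))
E
```

```text
time: 17.92
tool_pos: [572.7, 178.1, 159.8]
orientation: [-2.69, 1.566, 1.793]
force: [0.0, 0.3, -1.4]
gripper_width: 40.5
[572.7 178.1 159.8] yang(tool y) -13.16 down [-0.001  0.005 -1.   ] g 40.5 t 17.92
[-0.0175 -0.0014  0.0006] [-0.022  -0.3194 -0.7365] [ 0.   0.3 -1.4]
```

View pics/w13.png

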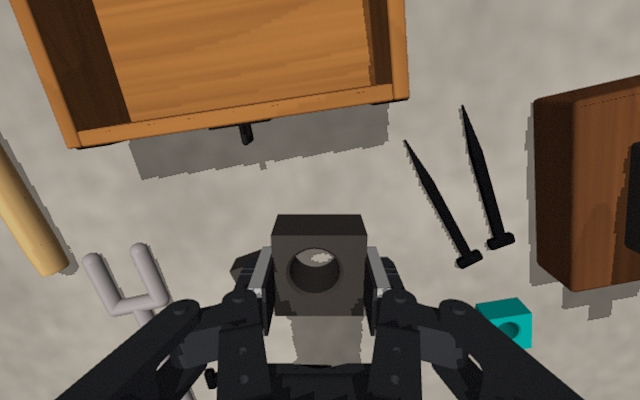

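```bash
python3 -m jog '{"dp":[[0,-0.07,-0.17],[0,-0.14,-0.34],[0,-0.21,-0.51],[0,-0.28,-0.66],[0,-0.32,-0.736],[0,-0.32,-0.736],[0,-0.32,-0.736]],"delta_rot":[[-0.02,0,0],[-0.04,0,0],[-0.045,-0.0014,0.0006],[-0.045,-0.0014,0.0006],[-0.045,-0.0014,0.0006],[-0.045,-0.0014,0.0006],[-0.045,-0.0014,0.0006]]}'
python3 - <<'E'
from h import *
o,c,T,W=wshot("w14"); print(level(T,-5),step(T,(544,336,42)),o["force"].round(1))
E
```

```text
time: 18.55
tool_pos: [543.8, 332.2, 159.6]
orientation: [-0.094, 1.567, -1.754]
force: [0.2, -2.0, -2.6]
gripper_width: 40.7
[543.8 332.2 159.6] yang(tool y) -5.12 down [-0.001 -0.004 -1.   ] g 40.7 t 18.55
[-0.0007  0.0013  0.0001] [ 5.878e-01 -3.000e-04 -2.160e-02] [ 0.2 -2.  -2.6]
```

View pics/w14.png

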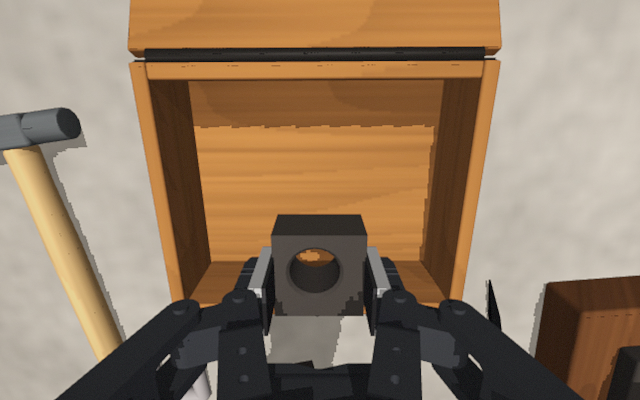

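```bash
python3 - <<'E'
from h import *
o,c=pickle.load(open("w14.pkl","rb")); W=world(c,c["tool_from_camera"]); 
zw=o["tool_pos"][2]-W[...,0]
m=(zw>69)&(zw<79); P=W[m]
print("far rim z",np.histogram(P[abs(P[:,1])<60][:,2],bins=range(-140,180,10)))
s=P[(P[:,2]<60)&(P[:,2]>-60)]; print("side rim y",np.histogram(s[:,1],bins=range(-130,131,10)))
print("floor",np.median(zw[(zw>0)&(zw<20)&(abs(W[...,1])<80)]))
E
```

```text
far rim z (array([   0,    0,  674, 3555, 3781, 1361,    0,    0,    0,    0,    0,
          0,    0,    0,    0,    0,    0,    0,    0,    0,    0,    7,
         12,    0,    0,    0,    0,    0,    0,    0,    0]), array([-140, -130, -120, -110, -100,  -90,  -80,  -70,  -60,  -50,  -40,
        -30,  -20,  -10,    0,   10,   20,   30,   40,   50,   60,   70,
         80,   90,  100,  110,  120,  130,  140,  150,  160,  170]))
side rim y (array([   0,  629, 2216,    0,    0,    0,    0,    0,    0,    0,    0,
          0,    0,    0,    0,    0,    0,    0,    0,    0,    0,    0,
       1289, 1501,    0,    0]), array([-130, -120, -110, -100,  -90,  -80,  -70,  -60,  -50,  -40,  -30,
        -20,  -10,    0,   10,   20,   30,   40,   50,   60,   70,   80,
         90,  100,  110,  120,  130]))
floor 8.906113709209961
```

```bash
python3 -m jog '{"dp":[[0.1,0,0],[0.2,0,0],[0.3,0,-0.005],[0.4,0,-0.005],[0.48,0,-0.005],[0.52,0,-0.005],[0.52,0,-0.005]],"delta_rot":[[0,0.0013,0],[0,0.0013,0],[0,0.0013,0],[0,0.0013,0],[0,0.0013,0],[0,0.0013,0],[0,0.0013,0]]}'
python3 - <<'E'
from h import *
from bench import r
o=r.get_obs();T=toolT(o); print(T[:3,3].round(1),level(T,-5),o["force"].round(1))
E
```

```text
time: 19.18
tool_pos: [544.2, 327.2, 54.1]
orientation: [-0.464, 1.566, -2.131]
force: [-0.2, -0.1, -3.0]
gripper_width: 40.6
[544.2 327.2  54.1] [-0.0027  0.0015  0.0008] [-0.2 -0.1 -3. ]
```

```bash
python3 -m jog '{"dp":[[0.02,0,0],[0.04,0,0],[0.055,0,0],[0.055,0,0]],"delta_rot":[[0,0.0015,0.0008],[0,0.0015,0.0008],[0,0.0015,0.0008],[0,0.0015,0.0008]]}'
python3 - <<'E'
from h import *
from bench import r
o=r.get_obs();T=toolT(o); print(T[:3,3].round(1),T[:3,0].round(4),level(T,-5),o["force"].round(1))
E
```

```text
time: 19.52
tool_pos: [544.2, 327.0, 43.2]
orientation: [2.29, 1.571, 0.623]
force: [-0.1, -0.2, -3.8]
gripper_width: 40.6
[544.2 327.   43.2] [ 2.e-04  1.e-04 -1.e+00] [-0.0028 -0.0001 -0.0001] [-0.1 -0.2 -3.8]
```

```bash
python3 -m jog '{"dp":[[0.004,0,0],[0.008,0,0],[0.01,0,0],[0.01,0,0]],"delta_rot":[[0,0,0],[0,0,0],[0,0,0],[0,0,0]]}'
```

```text
time: 19.85
tool_pos: [544.2, 327.2, 41.3]
orientation: [2.328, 1.57, 0.661]
force: [0.3, 0.9, -1.8]
gripper_width: 40.4
```

```bash
python3 -m jog '{"dp":[[0.003,0,0],[0.003,0,0],[0.003,0,0]],"delta_rot":[[0,0,0],[0,0,0],[0,0,0]]}'
```

```text
time: 20.1
tool_pos: [544.3, 327.3, 41.2]
orientation: [2.63, 1.57, 0.963]
force: [-1.9, -0.5, 2.2]
gripper_width: 40.6
```

```bash
python3 -m jog '{"dp":[[0,0,0],[0,0,0],[0,0,0],[0,0,0],[0,0,0]],"delta_rot":[[0,0,0],[0,0,0],[0,0,0],[0,0,0],[0,0,0]]}' -1
python3 -m jog '{"dp":[[-0.1,0,0],[-0.25,0,0],[-0.4,0,0],[-0.6,0,0],[-0.8,0,0],[-0.95,0,0],[-0.95,0,0],[-0.95,0,0]],"delta_rot":[[0,0,0],[0,0,0],[0,0,0],[0,0,0],[0,0,0],[0,0,0],[0,0,0],[0,0,0]]}'
python3 - <<'E'
from h import *
from bench import r
o,c,T,W=wshot("w15"); print(o["qd"].round(3))
P=sel(W,544,327,45,28,40); print("blank",rect(P[:,:2]),np.median(P,0))
for n in("top","scene"):
    c=r.camera(n); pickle.dump(c,open(n+"1.pkl","wb")); cv2.imwrite(f"pics/{n}1.png",c["color"][:,:,::-1])
E
```

```text
time: 20.52
tool_pos: [544.4, 327.3, 41.2]
orientation: [2.426, 1.57, 0.759]
force: [-0.0, 0.1, 0.4]
gripper_width: 85.4
time: 21.18
tool_pos: [545.5, 327.7, 233.5]
orientation: [2.344, 1.565, 0.678]
force: [-0.9, 0.6, -0.5]
gripper_width: 85.6
[545.5 327.7 233.5] yang(tool y) -5.49 down [ 0.005  0.004 -1.   ] g 85.6 t 21.18
[ 0.009  0.044 -0.034  0.05  -0.004 -0.001  0.002]
blank (array([543.2, 327.5]), array([42.8, 42. ]), 84.4) [544.92581854 326.17033138  33.62046716]
```

View pics/w15.png

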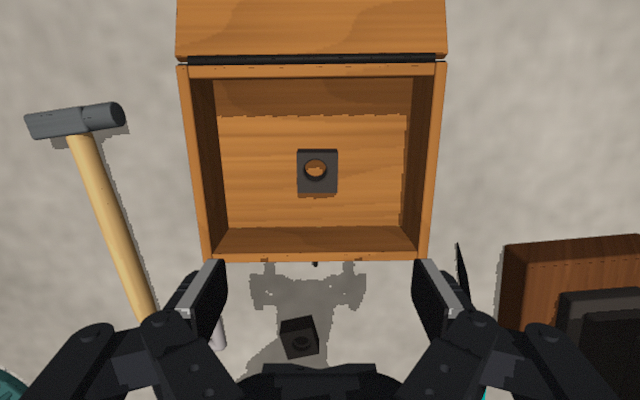

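View pics/scene1.png

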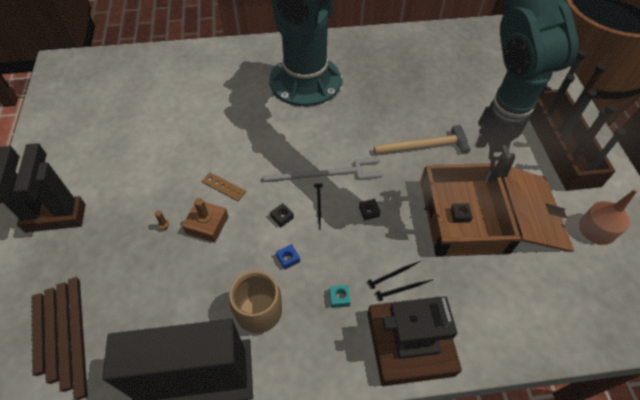

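```bash
python3 - <<'E'
from h import *
for n in ("scene0","scene1","top0","top1"):
    W=world(pickle.load(open(n+".pkl","rb")))
    for nm,a in dict(L=(500,105,40,14,36),R=(490,-116,40,14,36),stand=(488,-300,65,34,47),handle=(488,-300,30,65,130)).items():
        P=sel(W,*a)
        if len(P)>20: print(n,nm,len(P),rect(P[:,:2]))
E
```

```text
scene0 L 262 (array([501.6, 108. ]), array([44.9, 43. ]), 7.4)
scene0 R 271 (array([ 492.2, -112.2]), array([44. , 42.7]), 34.6)
scene0 stand 810 (array([ 489.5, -298.9]), array([84.1, 82.9]), 64.2)
scene0 handle 154 (array([ 491.4, -299.5]), array([20.8, 20.1]), 71.1)
scene1 L 266 (array([502.4, 108.3]), array([45.8, 43.6]), 8.5)
scene1 R 269 (array([ 491.7, -112.7]), array([44.2, 43.7]), 35.1)
scene1 stand 803 (array([ 489.8, -298.9]), array([82.3, 82.2]), 63.8)
scene1 handle 156 (array([ 491.2, -299.3]), array([19.8, 19.8]), 66.5)
top0 L 210 (array([500.7, 104.7]), array([42.5, 42.5]), 8.0)
top0 R 195 (array([ 490.1, -115.4]), array([42. , 42.3]), 33.5)
top0 stand 785 (array([ 488.5, -302.5]), array([80.7, 81. ]), 64.7)
top0 handle 91 (array([ 488.6, -302.4]), array([19.3, 18.6]), 58.5)
top1 L 210 (array([500.5, 105. ]), array([42.7, 42.2]), 8.8)
top1 R 197 (array([ 489.9, -115.5]), array([41.8, 42.5]), 34.1)
top1 stand 776 (array([ 489. , -302.2]), array([81.2, 81.4]), 64.1)
top1 handle 93 (array([ 488.3, -302.5]), array([20.6, 18.7]), 57.8)
```

Every check agrees: the blank is flat in the box, the gauge is upright in its stand, and the tight blanks haven't moved. The gripper is clear of everything, so I'm handing in.

```bash
python3 -c "
from bench import r
print(r.hand_in())"
```

```text
the job is handed in; nothing more can be done
None
```

I found the blank that is punched right through, put the gauge back in its stand and set that blank flat in the open latch box. The job took about 21 s of the 72 s and is handed in.

- **Finding the blank:** The wrist camera showed inner ledges in the two outer blanks, at about (500, 105) and (489, -115). The middle one, at about (600, 2), looked straight through, so I tried the plug there first. It went in without resistance until the collar met the iron at the expected height. A further push of about 8 N did not move it.
- **Gauge:** It went back into the stand at the same height as before. The last pictures show it upright, with the collar on the block.
- **Passing blank:** It lies flat in the middle of the box at about (543, 327), its top at the height it should be when resting on the floor.
- **Everything else:** The two tight blanks measured within 1 mm of where they started. The other things on the bench looked undisturbed in the last pictures.

**Not tested:** I did not try the plug in the two tight blanks. I judged them from the ledges in the pictures and from there being only one that passes. None of my checks failed. The cameras differ by 2–3 mm on absolute positions, within what their calibration allows.

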